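# Square up the stamp row under the clear shelf with a straightedge

## Task

Take the aluminium ruler by its blue grip and push the four scattered stamps back under the clear shelf with its straight face, until the front faces of all four stand square in one straight line on the near edge of the yellow tape. Then lay the ruler back flat on its black rubber pad, wholly on it and lying along it, and let go. Move the stamps with the ruler only, keep them upright, do not bump the shelf, and leave the pen cup, calculator, ink bottle and stapler alone.

Things in the scene. Friction and masses are not known exactly. Their poses are not given: they have to be found in the camera images.
- shelf: fixed clear acrylic desk shelf, 170 mm deep (x), 400 mm wide (y), underside 165 mm above the desk, on four steel posts 12 mm square centred at own x = -31 and +124, y = +/-186 mm. Origin: on the desk, midway along the near edge of the yellow tape stripe (330 by 12 mm, on the desk below the shelf); own y runs along that edge, own x points in under the shelf, away from the robot
- shelf_lip (a point): middle of the lower front edge of the shelf board, marked by a thin dark steel trim: 40 mm nearer the robot than the tape's near edge, 165 mm up, axes as the shelf. A gripper held upright on the ruler's grip would strike it before the ruler's face reaches the tape; leaning back towards the robot by about 30 degrees or more it clears
- pad: fixed black rubber pad lying on the desk, 100 mm (x) by 340 mm (y) by 4 mm thick, the resting place of the ruler; origin: centre of its underside. It may be on the left or on the right
- ruler: loose aluminium L-section ruler, 300 mm long (own y), 50 mm deep (own x -15 to +35), base 4 mm thick, lip 20 mm high along its front; the lip's front is the pushing face, at own x = +35 mm. Blue upright grip 32 (x) by 20 (y) mm over the origin, top 68 mm above the underside. Origin: on the underside, below the grip. 0.22 kg. Starts on the pad, pushing face away from the robot
- stamp_red: loose self-inking office stamp, black foot 34 mm deep (own x), 40 mm wide (own y), 24 mm high, with a red upper housing set back 4 mm all round, 56 mm tall in all, about 90 g; origin: centre of its underside; its front is its -x face
- stamp_red_front (a point): point at the middle of the bottom edge of the red stamp's front face, axes as the stamp
- stamp_blue: loose self-inking office stamp, black foot 37 mm deep (own x), 40 mm wide (own y), 24 mm high, with a blue upper housing set back 4 mm all round, 62 mm tall in all, about 90 g; origin: centre of its underside; its front is its -x face
- stamp_blue_front (a point): point at the middle of the bottom edge of the blue stamp's front face, axes as the stamp
- stamp_orange: loose self-inking office stamp, black foot 40 mm deep (own x), 40 mm wide (own y), 24 mm high, with an orange upper housing set back 4 mm all round, 52 mm tall in all, about 90 g; origin: centre of its underside; its front is its -x face
- stamp_orange_front (a point): point at the middle of the bottom edge of the orange stamp's front face, axes as the stamp
- stamp_white: loose self-inking office stamp, black foot 43 mm deep (own x), 40 mm wide (own y), 24 mm high, with a white upper housing set back 4 mm all round, 66 mm tall in all, about 90 g; origin: centre of its underside; its front is its -x face
- stamp_white_front (a point): point at the middle of the bottom edge of the white stamp's front face, axes as the stamp
- pencup: blue pen cup with pens, 72 mm across, 95 mm high (pens to 140 mm), origin centre of underside; leave alone
- calculator: black desk calculator lying flat, 100 (x) by 60 (y) by 14 mm, origin centre of underside; leave alone
- ink: ink bottle, 48 mm across, 75 mm high, origin centre of underside; leave alone
- stapler: red stapler, 130 (x) by 34 (y) by 48 mm, origin centre of underside; leave alone
There are look-alikes about, which are no part of the job. Leave any purple look-alike of the stamp_blue alone.

How it is judged:
On the way:
1. all four stamp fronts stand square on the near edge of the tape (within 6 mm, 0.12 rad) (x of stamp_red_front in the frame of shelf between -0.006 and 0.006 m and y of stamp_red_front in the frame of shelf between -0.165 and 0.165 m and angle between the x axis of each of stamp_red, stamp_blue, stamp_orange, stamp_white and the x axis of shelf, either way round below 0.12 rad and angle between each of stamp_red, stamp_blue, stamp_orange, stamp_white's own z axis and vertical below 0.1 rad and x of stamp_blue_front in the frame of shelf between -0.006 and 0.006 m and y of stamp_blue_front in the frame of shelf between -0.165 and 0.165 m and x of stamp_orange_front in the frame of shelf between -0.006 and 0.006 m and y of stamp_orange_front in the frame of shelf between -0.165 and 0.165 m and x of stamp_white_front in the frame of shelf between -0.006 and 0.006 m and y of stamp_white_front in the frame of shelf between -0.165 and 0.165 m), for 0.2 s.
At the end, for the whole second after the job is handed in: All stamps upright and still, front middles within 6 mm of the tape's near edge and within its length, within 0.12 rad of square; ruler still, flat on its pad, within 0.25 rad of the pad's length, its origin within 35 mm of the pad centre along and 45 mm across (all of step 1 and x of ruler in the frame of pad between -0.045 and 0.045 m and y of ruler in the frame of pad between -0.035 and 0.035 m and z of ruler in the frame of pad between 0.001 and 0.008 m and angle between the y axis of ruler and the y axis of pad, either way round below 0.25 rad and angle between ruler's own z axis and vertical below 0.05 rad and linear speed of each of ruler, stamp_red, stamp_blue, stamp_orange, stamp_white below 0.02 m/s); the robot touches nothing.
It fails at once if the robot itself touches a stamp (contact force between any of the fingers, the arm and stamp_red above 0.5 N or contact force between any of the fingers, the arm and stamp_blue above 0.5 N or contact force between any of the fingers, the arm and stamp_orange above 0.5 N or contact force between any of the fingers, the arm and stamp_white above 0.5 N).
It fails at once if a stamp is tipped (angle between any of stamp_red, stamp_blue, stamp_orange, stamp_white's own z axis and vertical above 0.35 rad).
It fails at once if the shelf is bumped by the robot or the ruler (over 4 N) (contact force between any of the fingers, the arm, ruler and shelf above 4 N).
It fails at once if a bystander (pen cup, calculator, ink bottle, stapler) is shifted by more than 12 mm (distance of any of pencup, calculator, ink, stapler from where it was at the start of the episode above 0.012 m).
It also fails if it takes over 51 s, if anything falls off the work surface, if the arm or the gripper's body presses on something with over 40 N, if the wrist force passes 120 N, or if a joint passes its speed limit or range.

## Robot

A 7-joint arm with a two-finger parallel gripper is mounted at the origin on the work surface. World frame = base frame: x ahead of the robot, y to its left, z up, the work surface at z = 0. Lengths are in m, angles in rad, forces in N, time in s.
With the tool pointing down it reaches from about 0.4 to 0.85 m from the base axis. Payload 4.5 kg.
Tool frame: the origin (TCP) lies between the finger pads; the fingertips stand 19 mm ahead of it and the grasp point (between the pads) is the TCP (r.tips_ahead is the distance from the TCP to the fingertips, in m); z points along the fingers, y is the line along which they close (so a half turn about z gives the same grasp; the last joint's range is limited). The gripper opens to 88 mm and grips with 3 to 60 N. Pads are 18 mm wide; open, the fingers measure 123 mm over their backs; the gripper's body (75 mm by 187 mm) begins 45 mm behind the grasp point.
Start: joints at [1.336, 0.689, -0.195, 1.565, 0.157, 0.902, -0.215], TCP at [0.166, -0.603, 0.258] pointing down, gripper open.
Joint ranges: [-3.01, 3.01], [-0.46, 2.08], [-1.47, 1.51], [0.13, 2.56], [-1, 4.14], [0.04, 2.09], [-2.66, 2.66]. Speed limits (rad/s): [2.57, 2.57, 3.14, 3.14, 3.14, 3.14, 3.14].

## Interface

Orientations are given as a unit quaternion [x, y, z, w].
In Python, from plant import r, cams, models gives the robot as it stands. The module is installed in compiled form; this text tells all that it offers.
- The arm moves only by the tool jog_arm, never from a script. Its arguments are lists of equal length, an entry for each row: "turn": the turn, a rotation vector about the tool's x, y, z in rad, a list of three; "translation": the shift along the tool's x, y, z in m, a list of three; "grip": the closure, from 0 (fully open) to 1 (shut). In form: {"turn": [[ax, ay, az], ...], "translation": [[tx, ty, tz], ...], "grip": [grip, ...]}. A call has 1 to 20 rows; each row is the pose to reach, as a shift and turn from the pose commanded when the call began, along the tool's axes at that moment; what a row does not reach only later rows make up. A row lasts 1/8 s, in which the tool goes at most 62.5 mm and 10.7 degrees, less where a joint would pass 70% of its speed; a pose out of reach is approached as far as the arm can. A call with a gripper value outside its range is refused whole. The fingers move at their own pace and stop on an object; "force" is the grip in N (left out, the last holds). Time passes only in rows, so rows that repeat a pose let the fingers close. It gives the time, the measured TCP pose, the force, the opening and the grip force at its end, in the units of the state.
- r.get_state(): the state, without advancing time (a new reading comes with each control period).
- cams.snapshot(name): name is "scene" or "top"; returns the picture (400x640x3 uint8, red, green, blue); there is no depth.
- cams.camera_params(name): a dict with "fx", "fy", "cx", "cy" (pixels), "eye" and "orientation" of the camera in the world. Camera axes: x right, y up, looking along -z (the intrinsics and any distortion apply to the point x, -y, -z); pixel columns grow to the right and rows downward; lengths in m; the calibration is good to about 2 mm. A picture is of the moment at which its call begins. camera_params takes no time and is no camera call.
- r.finish_job(): hands the job in; it is judged then, once.
Trained networks look in the newest picture that a camera, given by its name, has taken for a name from the list of things; names that differ only in an ending like _2 or _b are one class to them, and where a whole thing is asked for, a point or a joint stands for the part that bears it (a point fixed in the world has none). Each returns a list of dicts, best first, with "p" (0 to 1); they miss things now and then, are a little off and sometimes report something else, mostly with a low value. They report only what shows in the picture. A call takes as long as a camera call. They do not tell look-alikes from the thing itself.
- models.find_in(camera, name): "position" ([x, y, z] in m, in world coordinates, good to about 4 mm: the middle of the surface that is visible of it).
- models.masks_of(camera, name): "pixels" (400x640 bool, what is visible of it).
- models.place_of(camera, name): "position" ([x, y, z] in m, in world coordinates, good to about 4 mm: a listed point, or the origin of a listed thing).
The state is a dict: "clock": time; "q": joint angles; "qd": joint speeds; "joint_torque": joint torques, N m; "tool_pos": TCP position; "eef_rot": TCP orientation; "contact_force": force on the tool from outside, world axes, zero at the start; "moment": the same for the moment, N m; "opening": opening from 0.0 (shut) to 1.0 (fully open); "finger_force": force on a finger pad.
Only numpy, scipy, OpenCV 4.12 (cv2) and the standard library are available. Lean on these libraries where they do the work, as an engineer would, in place of code of your own. Each camera call takes 0.05 s, during which the arm holds its last target. There are 200 camera calls.

## Working session

There is one attempt and no reset: what is moved stays moved. The work goes in short steps, Python scripts to look and compute and a tool call to move; the robot and the scene stay as the last step left them, time stands still between calls to the robot, and variables do not carry over. Pictures are saved under pics/ and viewed, at most 10 in all, crops included, and the job is handed in when it is done.

Besides the shell and the picture viewer there is one more tool, called as name(argument=value, ...) on one line, values as JSON. jog_arm: Moves the arm, as the interface text tells. Its arguments: {"type":"object","properties":{"turn":{"type":"array"},"translation":{"type":"array"},"grip":{"type":"array"},"force":{"type":"number"}},"required":["turn","translation","grip"]}

```bash
mkdir -p pics
python3 - <<'E'
from plant import r,cams,models
import cv2,numpy as np
s=r.get_state();print(s)
for c in ["scene","top"]:
    im=cams.snapshot(c);cv2.imwrite(f"pics/{c}0.png",im[:,:,::-1]);print(cams.camera_params(c))
    for n in ["shelf","shelf_lip","pad","ruler","stamp_red_front","stamp_blue_front","stamp_orange_front","stamp_white_front","stamp_red","stamp_blue","stamp_orange","stamp_white","pencup","calculator","ink","stapler"]:
        print(c,n,[(np.round(d["position"],4).tolist(),round(d["p"],2)) for d in models.place_of(c,n)][:3])
print(r.get_state()["clock"])
E
```

```text
{'clock': 0.0, 'q': array([ 1.33578698,  0.68998408, -0.19454997,  1.56632534,  0.15734462,
        0.9025295 , -0.21510145]), 'qd': array([ 5.37613940e-04, -2.11329576e-03,  9.32089667e-05,  4.33505051e-04,
        5.23714307e-04, -1.68083929e-03,  8.28674134e-04]), 'joint_torque': array([-1.25568549e-04, -5.27565408e+01, -1.26694411e+00, -1.53429991e+01,
       -5.26383449e-02,  6.50423506e-03,  1.51692475e-04]), 'tool_pos': array([ 0.16579255, -0.60198956,  0.25691586]), 'eef_rot': array([ 9.90971736e-01,  1.34067763e-01, -1.97506398e-04, -9.02140370e-04]), 'contact_force': array([0.53915992, 0.03190148, 0.51558902]), 'moment': array([ 0.04318211, -0.01967105, -0.02943908]), 'finger_force': 0.0, 'opening': 1.000085668071023}
{'fx': 383.5742511113365, 'fy': 383.5742511113365, 'cx': 314.1355287071133, 'cy': 202.23924397106924, 'eye': array([ 0.29388484, -0.64987057,  0.78828096]), 'orientation': array([ 0.38013454, -0.06512585, -0.16731785,  0.90733737])}
scene shelf [([0.6877, 0.0094, 0.0032], 0.59)]
scene shelf_lip [([0.6409, 0.0042, 0.1622], 0.89), ([0.3678, -0.041, -0.0035], 0.3
[... 1701 characters left out ...]
33, -0.0338, 0.0012], 0.75), ([0.6471, -0.1065, 0.0027], 0.73), ([0.6771, -0.0992, 0.0008], 0.45)]
top stamp_red [([0.6388, -0.0373, -0.0002], 0.71), ([0.4104, -0.3392, 0.0], 0.25)]
top stamp_blue [([0.6213, 0.1084, 0.0022], 0.75), ([0.4028, 0.0832, -0.0005], 0.74), ([0.5532, 0.2291, 0.0002], 0.5)]
top stamp_orange [([0.6415, -0.0025, 0.1662], 0.56), ([0.6307, 0.0374, 0.0004], 0.53)]
top stamp_white [([0.6092, 0.0296, -0.0039], 0.74), ([0.675, -0.0977, 0.0015], 0.71)]
top pencup [([0.4084, 0.3487, 0.0006], 0.76), ([0.4123, -0.339, 0.0002], 0.61)]
top calculator [([0.3668, -0.0417, 0.0025], 0.72), ([0.6455, -0.0026, 0.1693], 0.28)]
top ink [([0.6074, 0.3135, 0.0001], 0.82)]
top stapler []
1.7
```

View pics/scene0.png

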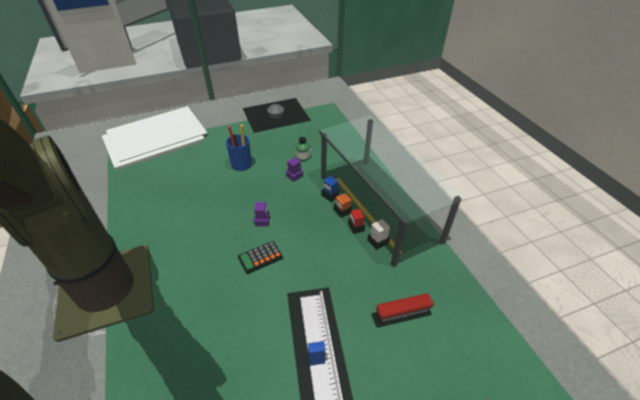

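View pics/top0.png

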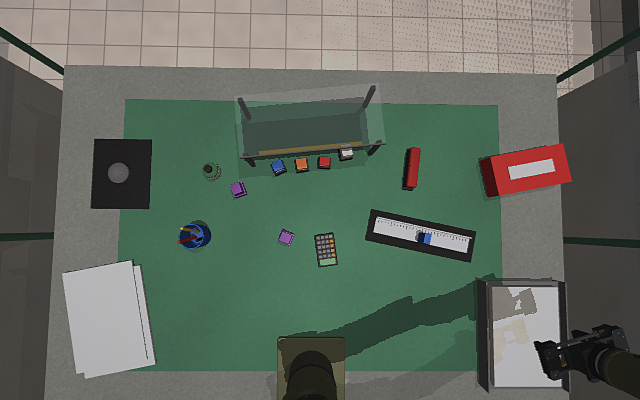

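The scene picture shows the four stamps (px 330,188 to 380,233) before the tape, with the shelf around (390,190), two purple look-alikes at (294,168) and (262,213), the stapler at (405,308) and the ruler on its pad at (317,345). In the top picture the stamps run from (279,167) to (347,153), the pad is centred near (420,237), and the grip is at (424,238).

Next I'll get the yaws of shelf, pad and ruler.

```bash
cat > h.py <<'E'
import numpy as np,cv2
from scipy.spatial.transform import Rotation as R
from plant import r,cams,models
def ground(c,px,z=0.):
    p=cams.camera_params(c);px=np.atleast_2d(np.asarray(px,float))
    d=np.c_[(px[:,0]-p["cx"])/p["fx"],-(px[:,1]-p["cy"])/p["fy"],-np.ones(len(px))]
    d=R.from_quat(p["orientation"]).apply(d);e=p["eye"]
    return e+d*((z-e[2])/d[:,2])[:,None]
def proj(c,P):
    p=cams.camera_params(c);v=R.from_quat(p["orientation"]).inv().apply(np.atleast_2d(P)-p["eye"])
    return np.c_[p["cx"]+p["fx"]*v[:,0]/-v[:,2],p["cy"]-p["fy"]*v[:,1]/-v[:,2]]
def seg(im,lo,hi,box):
    h=cv2.inRange(cv2.cvtColor(im,cv2.COLOR_RGB2HSV),lo,hi)
    m=np.zeros_like(h);x0,y0,x1,y1=box;m[y0:y1,x0:x1]=h[y0:y1,x0:x1]
    return np.argwhere(m)[:,::-1]
E
python3 - <<'E'
from h import *
for c,f,box in [("top","pics/top0.png",(230,120,390,170)),("scene","pics/scene0.png",(300,130,420,260))]:
    im=cv2.imread(f)[:,:,::-1].copy()
    px=seg(im,(15,90,60),(32,255,255),box)
    g=ground(c,px)[:,:2]
    ok=np.abs(g[:,0]-0.69)<.05; g=g[ok]
    l=cv2.fitLine(g.astype(np.float32),cv2.DIST_HUBER,0,.01,.01).ravel()
    n=np.array([-l[1],l[0]]);d=(g-l[2:])@n;t=(g-l[2:])@l[:2]
    print(c,len(g),l,"yaw",np.degrees(np.arctan2(-l[0],l[1])),"perp",np.percentile(d,[2,10,50,90,98]),"ends",l[2:]+t.min()*l[:2],l[2:]+t.max()*l[:2])
    for n,z in [("ruler",0.005),("pad",.004),("stamp_red",.03),("stamp_blue",.03),("stamp_orange",.03),("stamp_white",.03)]:
        if c=="top" and False: continue
        for m in models.masks_of(c,n)[:3]:
            q=ground(c,np.argwhere(m["pixels"])[:,::-1],z)[:,:2].astype(np.float32)
            if len(q)<5: continue
            a=cv2.minAreaRect(q*1000); print(c,n,round(m["p"],2),len(q),np.round(a[0],0),np.round(a[1],0),round(a[2],1))
im=cv2.imread("pics/top0.png")[125:205,225:395]; cv2.imwrite("pics/c1.png",cv2.resize(im,None,fx=4.7,fy=4.7,interpolation=cv2.INTER_CUBIC))
im=cv2.imread("pics/scene0.png")[120:270,270:470]; cv2.imwrite("pics/c2.png",cv2.resize(im,None,fx=4,fy=4,interpolation=cv2.INTER_CUBIC))
E
```

```text
top 334 [ 0.11721054 -0.9931071   0.6857166   0.04775551] yaw -173.26886 perp [-5.46147098e-03 -4.49764871e-03  7.94989539e-05  4.29376704e-03
  5.22372870e-03] ends [0.6709657  0.17273791] [ 0.70940001 -0.15291014]
top ruler 0.88 1636 [ 417. -342.] [304.  58.] 78.8
top ruler 0.4 155 [643. -33.] [39. 41.] 0.5
top ruler 0.37 152 [631.  38.] [42. 38.] 0.9
top pad 0.94 1796 [ 415. -340.] [340. 100.] 78.5
top stamp_red 0.53 180 [637. -33.] [41. 44.] 0.6
top stamp_blue 0.7 187 [620. 109.] [46. 40.] 27.4
top stamp_blue 0.63 169 [407.  81.] [42. 38.] 67.5
top stamp_blue 0.54 164 [550. 229.] [41. 39.] 23.1
top stamp_orange 0.64 144 [628.  38.] [38. 37.] 0.9
top stamp_orange 0.43 161 [665. -99.] [37. 44.] 8.1
top stamp_white 0.69 137 [ 665. -100.] [32. 41.] 0.9
top stamp_white 0.64 187 [628.  38.] [45. 42.] 10.4
scene 267 [ 0.1148601  -0.9933817   0.6881754   0.03673205] yaw -173.40443 perp [-0.00835465 -0.00558619  0.0002841   0.00568852  0.00708968] ends [0.67241309 0.17305412] [ 0.71006941 -0.15262112]
scene ruler 0.67 2587 [ 428. -307.] [231.  54.] 77.9
scene pad 0.76 2445 [ 425. -298.] [252. 100.] 78.3
scene pad 0.67 333 [650. -16.] [86. 47.] 68.9
scene stamp_red 0.57 301 [639. -37.] [84. 40.] 65.6
scene stamp_blue 0.76 330 [410.  81.] [93. 38.] 75.6
scene stamp_blue 0.75 338 [623. 107.] [103.  49.] 68.5
scene stamp_blue 0.53 312 [552. 230.] [111.  49.] 70.6
scene stamp_orange 0.77 334 [630.  33.] [87. 50.] 67.2
scene stamp_white 0.72 479 [674. -97.] [98. 54.] 61.4
scene stamp_white 0.57 796 [368. -59.] [98. 65.] 8.2
```

View pics/c1.png

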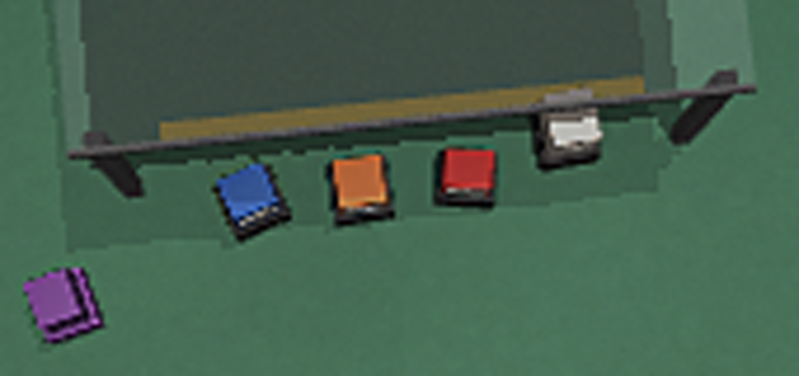

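View pics/c2.png

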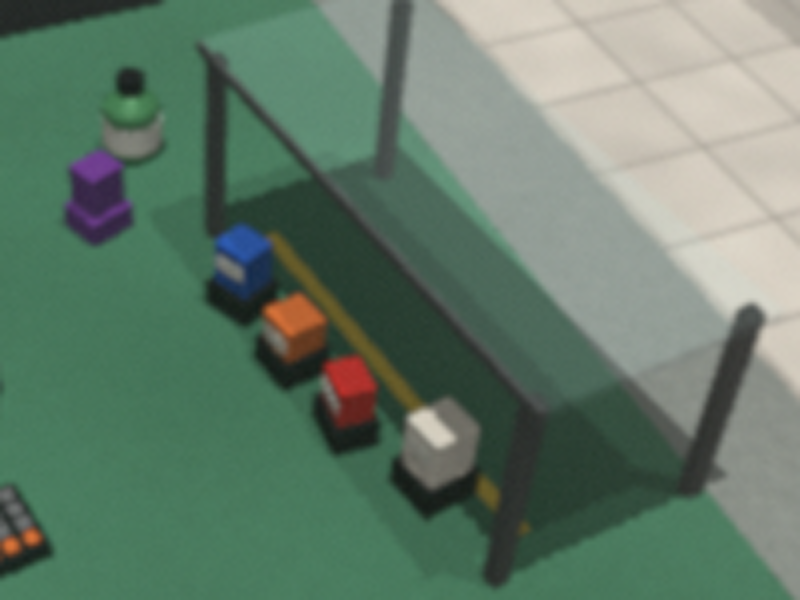

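The crops show the tape straight, from about (160,130) to (645,85) in the top crop, with the white stamp nearest it. The top crop also shows blue turned about 25°. Tape near-edge midpoint is (0.685, 0.009) with yaw +6.7°. The ruler is at (0.4065, -0.3405), yaw -11.3°.

```bash
cat > plan.py <<'E'
import json,sys,os,numpy as np
from scipy.spatial.transform import Rotation as R
F="cmd.json"
def load():
    if os.path.exists(F): d=json.load(open(F)); return np.array(d[0]),R.from_quat(d[1])
    return np.array([.166,-.603,.258]),R.from_quat(np.array([.990972,.134068,0,0]))
def ori(yaw,lean):   # degrees; lean = tool tilted back to robot
    y,l=np.radians([yaw,lean]); z=np.array([np.cos(y)*np.sin(l),np.sin(y)*np.sin(l),-np.cos(l)])
    yt=np.array([np.sin(y),-np.cos(y),0]); return R.from_matrix(np.c_[np.cross(yt,z),yt,z])
def rel(pos,rot):
    p,r=load(); return (r.inv()*rot).as_rotvec().round(3).tolist(), r.inv().apply(np.array(pos)-p).round(4).tolist()
def done(turn,tr):   # record the last row of a jog call
    p,r=load(); p=p+r.apply(tr); r=r*R.from_rotvec(turn); json.dump([p.tolist(),r.as_quat().tolist()],open(F,"w"))
E
python3 - <<'E'
from plan import *
o=ori(-11.3,36); z=o.as_matrix()[:,2]; g=np.array([.4065,-.3405,.050])
for d in (.14,.06,0): print(d,rel(g-d*z,o))
E
```

```text
0.14 ([-0.146, 0.617, 0.451], [0.2281, -0.2261, 0.0947])
0.06 ([-0.146, 0.617, 0.451], [0.2701, -0.205, 0.1595])
0 ([-0.146, 0.617, 0.451], [0.3016, -0.1892, 0.208])
```

jog_arm(turn=[[-0.037,0.154,0.113],[-0.073,0.308,0.226],[-0.11,0.463,0.338],[-0.146,0.617,0.451],[-0.146,0.617,0.451],[-0.146,0.617,0.451],[-0.146,0.617,0.451],[-0.146,0.617,0.451],[-0.146,0.617,0.451],[-0.146,0.617,0.451]], translation=[[0.04,-0.04,0.01],[0.08,-0.08,0.02],[0.12,-0.12,0.03],[0.16,-0.16,0.05],[0.2,-0.2,0.08],[0.228,-0.226,0.095],[0.228,-0.226,0.095],[0.228,-0.226,0.095],[0.228,-0.226,0.095],[0.228,-0.226,0.095]], grip=[0,0,0,0,0,0,0,0,0,0])

```text
clock: 3.55
tool_pos: [0.3171, -0.3897, 0.2418]
eef_rot: [0.955, -0.085, 0.286, -0.003]
contact_force: [1.0, 0.3, 0.0]
opening: 1.0
finger_force: 0.0
```

```bash
cat >> plan.py <<'E'
def sync():
    from plant import r
    s=r.get_state(); json.dump([list(s["tool_pos"]),list(s["eef_rot"])],open(F,"w")); return s
E
python3 - <<'E'
from plan import *
s=sync(); print(s["q"].round(3),s["qd"].round(3),s["clock"])
o=ori(-11.3,36); z=o.as_matrix()[:,2]; g=np.array([.4065,-.3405,.050]);print(o.as_quat(),s["eef_rot"])
for d in (.14,.06,0): print(d,rel(g-d*z,o))
E
```

```text
[ 1.555  0.634 -0.746  2.248 -1.     0.043  0.24 ] [-0.036 -0.013  0.015  0.003  0.002  0.001 -0.036] 3.55
[ 0.94643615 -0.09363281  0.30751575  0.03042314] [ 0.95461005 -0.0845272   0.2855919  -0.00347517]
0.14 ([-0.066, 0.052, -0.001], [-0.0463, -0.0615, 0.0678])
0.06 ([-0.066, 0.052, -0.001], [-0.0422, -0.0562, 0.1475])
0 ([-0.066, 0.052, -0.001], [-0.039, -0.0522, 0.2073])
```

```bash
cat > kin.py <<'E'
import numpy as np
from scipy.spatial.transform import Rotation as R
from scipy.optimize import least_squares
LO=np.array([-3.01,-.46,-1.47,.13,-1,.04,-2.66]);HI=np.array([3.01,2.08,1.51,2.56,4.14,2.09,2.66])
AX="zyzyzyz"
def chain(q,sg,off):
    Rs=[R.identity()]
    for i in range(7): Rs.append(Rs[-1]*R.from_euler(AX[i],sg[i]*q[i]+off[i]))
    return Rs
E
python3 - <<'E'
from kin import *
import itertools
from plant import r
s=r.get_state()
D=[(np.array([1.33578698,.68998408,-.19454997,1.56632534,.15734462,.9025295,-.21510145]),[.16579,-.60199,.25692],[.990971736,.134067763,-.000197506,-.00090214]),(s["q"],s["tool_pos"],s["eef_rot"])]
res=[]
for s1,s3,s5,s7 in itertools.product((1,-1),repeat=4):
    sg=[s1,1,s3,1,s5,1,s7]
    for a in (0,1.5,3,4.5):
     for b in (0,1.5,3,4.5):
      def f(x):
        off=[x[0],0,0,0,0,0,x[1]]
        return np.r_[tuple((R.from_quat(d[2]).inv()*chain(d[0],sg,off)[-1]).as_rotvec() for d in D)]
      o=least_squares(f,[a,b]); res.append((o.cost,sg,o.x))
res.sort(key=lambda t:t[0])
for t in res[:3]:print(t)
for c,sg,x in res[:1]:
    off=[x[0],0,0,0,0,0,x[1]];A=[];b=[]
    for d in D:
        Rs=chain(d[0],sg,off);A.append(np.c_[[0,0,1],Rs[2].as_matrix()[:,2],Rs[4].as_matrix()[:,2],Rs[6].as_matrix()[:,2]]);b.append(d[1])
    A=np.vstack(A);b=np.concatenate(b);L,rs,_,_=np.linalg.lstsq(A,b,rcond=None);print(L,A@L-b)
E
```

```text
(np.float64(7.026912004516303e-19), [-1, 1, -1, 1, -1, 1, -1], array([-4.34979489e-10,  1.57079633e+00]))
(np.float64(7.026912214039748e-19), [-1, 1, -1, 1, -1, 1, -1], array([6.28318531, 1.57079633]))
(np.float64(7.02691390508578e-19), [-1, 1, -1, 1, -1, 1, -1], array([6.28318531, 1.57079633]))
[0.24082513 0.60885562 0.30318638 0.27155999] [ 0.03490403  0.01525694 -0.00636836 -0.00243633 -0.00687964  0.00636836]
```

Run:
```python
from kin import *
from plant import r
s=r.get_state()
D=[(np.array([1.33578698,.68998408,-.19454997,1.56632534,.15734462,.9025295,-.21510145]),[.16579255,-.60198956,.25691586]),(s["q"],s["tool_pos"])]
sg=[-1,1,-1,1,-1,1,-1];off=[0,0,0,0,0,0,np.pi/2]
out=[]
for k in range(1,8):
  for ax in (0,1):
   for k2 in [None]+list(range(1,8)):
    A=[];b=[]
    for d in D:
        Rs=[x.as_matrix() for x in chain(d[0],sg,off)]
        c=Rs[k][:,ax]-(Rs[k2][:,ax] if k2 else 0)
        A.append(np.c_[[0,0,1],Rs[2][:,2],Rs[4][:,2],Rs[6][:,2],c]);b.append(d[1])
    A=np.vstack(A);b=np.concatenate(b);L=np.linalg.lstsq(A,b,rcond=None)[0];out.append((np.abs(A@L-b).max(),k,ax,k2,L.round(4)))
out.sort(key=lambda t:t[0])
for o in out[:8]:print(o)
```

```text
(np.float64(0.0007023148243655297), 3, 0, 7, array([0.3281, 0.5648, 0.3008, 0.2907, 0.0458]))
(np.float64(0.0007023148243655297), 7, 0, 3, array([ 0.3281,  0.5648,  0.3008,  0.2907, -0.0458]))
(np.float64(0.0011280438583699537), 7, 0, None, array([ 0.3125,  0.6042,  0.3135,  0.3258, -0.0393]))
(np.float64(0.001195181616287122), 6, 0, 7, array([0.2392, 0.6517, 0.3167, 0.2895, 0.0322]))
(np.float64(0.001195181616287122), 7, 0, 6, array([ 0.2392,  0.6517,  0.3167,  0.2895, -0.0322]))
(np.float64(0.0013180158473561077), 5, 1, 7, array([ 0.362 ,  0.5525,  0.2968,  0.3481, -0.0388]))
(np.float64(0.0013180158473561077), 7, 1, 5, array([0.362 , 0.5525, 0.2968, 0.3481, 0.0388]))
(np.float64(0.0013180158473561354), 6, 1, 7, array([ 0.362 ,  0.5525,  0.2968,  0.3481, -0.0388]))
```

```bash
cat >> kin.py <<'E'
SG=[-1,1,-1,1,-1,1,-1];OFF=[0,0,0,0,0,0,np.pi/2];L=np.array([.3281,.5648,.3008,.2907,.0458])
def fk(q):
    Rs=[x for x in chain(q,SG,OFF)];M=[x.as_matrix() for x in Rs]
    return L[0]*np.array([0,0,1])+L[1]*M[2][:,2]+L[2]*M[4][:,2]+L[3]*M[6][:,2]+L[4]*(M[3][:,0]-M[7][:,0]),Rs[-1]
def ik(pos,rot,q0,mar=.05):
    def f(q):
        p,R_=fk(q);return np.r_[(p-pos)*10,(rot.inv()*R_).as_rotvec()*3,(q-q0)*.003]
    lo,hi=LO+mar,HI-mar
    o=least_squares(f,np.clip(q0,lo+1e-3,hi-1e-3),bounds=(lo,hi));p,R_=fk(o.x)
    return o.x,np.linalg.norm(p-pos)*1000,np.degrees((rot.inv()*R_).magnitude())
E
python3 - <<'E'
from kin import *
from plan import ori
rng=np.random.default_rng(0)
q1=np.array([1.336,.69,-.195,1.566,.157,.9,-.215])
for name,pos,yaw,leans in [("pad",[.4065,-.3405,.05],-11.3,(0,10,20,30,36)),("padhi",[.4065,-.3405,.15],-11.3,(0,20,36)),("start",[.56,0,.05],6.7,(0,30,36,45)),("end",[.65,.005,.046],6.7,(30,36,45,55))]:
    for l in leans:
        best=None
        for k in range(14):
            q0=q1 if k==0 else rng.uniform(np.maximum(LO,[-1,0,-1.2,.2,-1,.1,-2]),np.minimum(HI,[2,1.5,1.2,2.5,1,1.5,2]))
            x=ik(np.array(pos),ori(yaw,l),q0)
            if best is None or x[1]/5+x[2]<best[1]/5+best[2]-.05: best=x
        print(name,l,best[0].round(2),round(best[1],1),round(best[2],1))
E
```

```text
pad 0 [ 0.61  0.93  0.09  1.91 -0.24  0.31 -0.88] 0.0 0.0
pad 10 [ 0.83  0.92 -0.22  2.06  1.31  0.09 -2.36] 0.0 0.0
pad 20 [ 0.99  0.95 -0.4   2.21  2.7   0.3   2.61] 0.0 0.0
pad 30 [ 1.16  1.04 -0.62  2.34  2.82  0.6   2.61] 0.0 0.0
pad 36 [ 1.24  1.11 -0.7   2.42  2.91  0.77  2.61] 0.0 0.0
padhi 0 [ 0.61  0.77  0.08  1.87 -0.12  0.51 -0.99] 0.0 0.0
padhi 20 [ 1.35  1.02 -1.18  2.17  1.63  0.76 -2.61] 0.0 0.0
padhi 36 [ 1.54  1.21 -1.42  2.24  1.85  0.83 -2.61] 20.2 6.0
start 0 [-0.08  0.96  0.12  1.78 -0.25  0.42 -1.23] 0.0 0.0
start 30 [ 0.32  1.   -0.5   2.29  2.68  0.69  2.27] 0.0 0.0
start 36 [ 0.24  0.9  -0.3   1.94  1.29  0.09 -2.61] 52.3 18.3
start 45 [ 0.36  0.91 -0.42  1.93  1.39  0.09 -2.61] 70.7 25.0
end 30 [ 0.31  1.03 -0.53  1.99  2.39  0.47  2.61] 0.0 0.0
end 36 [ 0.43  1.11 -0.72  2.09  2.49  0.72  2.61] 0.0 0.0
end 45 [ 0.27  0.97 -0.36  1.75  1.35  0.09 -2.61] 53.1 19.7
end 55 [ 0.35  1.18 -0.52  2.32  3.06  1.23  2.13] 0.0 0.0
```

Run:
```python
from kin import *
from plan import ori
rng=np.random.default_rng(0)
fl=R.from_euler("z",np.pi)
q1=np.array([1.1,1,-.5,2.2,2.8,.7,-.5])
for name,pos,yaw,leans in [("pad",[.4065,-.3405,.05],-11.3,(30,36,42)),("padhi",[.4065,-.3405,.15],-11.3,(30,36,)),("pre",[.326,-.324,.163],-11.3,(30,36,)),("mid",[.5,-.15,.15],0,(36,)),("start",[.55,0,.05],6.7,(30,36,42)),("end",[.65,.005,.046],6.7,(30,36,42,48))]:
    for l in leans:
        S=[ik(np.array(pos),ori(yaw,l)*fl,q1+rng.normal(0,.5,7)*(k>0),.15) for k in range(12)]
        S=[s for s in S if s[1]<2 and s[2]<1] or [min(S,key=lambda s:s[1]/5+s[2])]
        b=max(S,key=lambda s:np.min(np.r_[s[0]-LO,HI-s[0]]))
        print(name,l,len(S),b[0].round(2),round(b[1],1),round(b[2],1),round(np.min(np.r_[b[0]-LO,HI-b[0]]),2))
```

```text
pad 30 1 [ 1.34  1.19 -0.72  2.41  2.75  0.67 -0.28] 22.9 3.7 0.15
pad 36 1 [ 1.32  1.19 -0.55  2.41  3.17  0.69 -0.59] 31.4 5.0 0.15
pad 42 1 [ 1.32  1.23 -0.45  2.41  3.46  0.79 -0.75] 37.6 5.9 0.15
padhi 30 1 [ 1.44  1.   -0.94  2.41  2.33  0.55  0.  ] 20.8 3.7 0.15
padhi 36 1 [ 1.5   1.06 -0.97  2.41  2.47  0.56 -0.03] 31.4 5.6 0.15
pre 30 1 [ 1.56  0.87 -0.79  2.41  2.35  0.25  0.12] 47.5 8.9 0.15
pre 36 1 [ 1.62  0.92 -0.79  2.41  2.78  0.23 -0.2 ] 56.4 10.5 0.15
mid 36 1 [ 0.87  0.89 -0.66  2.41  2.76  0.5  -0.63] 51.0 8.9 0.15
start 30 1 [ 0.64  1.4  -1.17  2.41  2.23  1.24 -0.25] 32.6 4.8 0.15
start 36 1 [ 0.43  1.17 -0.6   2.41  2.75  0.92 -0.8 ] 48.3 6.4 0.15
start 42 1 [ 0.52  1.28 -0.72  2.41  2.78  1.06 -0.68] 64.0 7.4 0.15
end 30 12 [ 0.36  1.13 -0.57  2.25  2.65  0.77 -0.76] 0.0 0.0 0.31
end 36 12 [ 0.23  1.13 -0.31  2.31  3.    0.9  -1.15] 0.0 0.0 0.25
end 42 12 [ 0.57  1.43 -0.96  2.36  2.69  1.29 -0.47] 0.0 0.0 0.2
end 48 12 [ 0.57  1.49 -0.93  2.4   2.85  1.41 -0.51] 0.0 0.0 0.16
```

Run:
```python
from plan import *
sync(); s=load()
print(rel([.40,-.35,.22],ori(-11.3,0)))
import json
from plant import r
st=r.get_state()
json.dump([[[1.33578698,.68998408,-.19454997,1.56632534,.15734462,.9025295,-.21510145],[.16579255,-.60198956,.25691586]],[list(st["q"]),list(st["tool_pos"])]],open("data.json","w"))
```

```text
([-0.064, -0.576, 0.02], [0.0498, -0.0511, 0.0619])
```

jog_arm(turn=[[-0.064,-0.29,0.02],[-0.064,-0.576,0.02],[-0.064,-0.576,0.02],[-0.064,-0.576,0.02]], translation=[[0.025,-0.025,0.03],[0.05,-0.05,0.06],[0.05,-0.05,0.06],[0.05,-0.05,0.06]], grip=[0,0,0,0])

```text
clock: 4.05
tool_pos: [0.3891, -0.3557, 0.2111]
eef_rot: [0.988, -0.093, 0.121, -0.025]
contact_force: [1.1, -0.3, -0.7]
opening: 1.0
finger_force: 0.0
```

```bash
cat > rec.py <<'E'
from plan import *
from plant import r
st=r.get_state();d=json.load(open("data.json"));d.append([list(st["q"]),list(st["tool_pos"])]);json.dump(d,open("data.json","w"))
print(st["q"].round(3),st["tool_pos"].round(4),st["clock"])
E
python3 rec.py; python3 -c "
from plan import *
sync();print(rel([.55,-.1,.2],ori(0,0)))
print(rel([.47,-.2,.25],ori(-5,10)))"
```

```text
[ 0.65   0.606  0.178  2.061 -0.758  0.433 -0.284] [ 0.3891 -0.3557  0.2111] 4.05
([-0.049, -0.242, -0.187], [0.1022, -0.2789, 0.0565])
([-0.051, -0.065, -0.105], [0.0566, -0.17, -0.0141])
```

```bash
cat > fit.py <<'E'
from kin import *
import json,itertools
D=json.load(open("data.json"));out=[]
T=[(k,a) for k in range(1,8) for a in range(2)]
def rows(q):
    return [x.as_matrix() for x in chain(np.array(q),SG,OFF)]
M=[rows(d[0]) for d in D];b=np.concatenate([d[1] for d in D])
for n in (1,2):
  for c in itertools.combinations(T,n):
    A=np.vstack([np.c_[(np.array([0,0,1]),m[2][:,2],m[4][:,2],m[6][:,2])+tuple(m[k][:,a] for k,a in c)] for m in M])
    l=np.linalg.lstsq(A,b,rcond=None)[0];out.append((np.abs(A@l-b).max(),c,l.round(4)))
out.sort(key=lambda t:t[0])
for o in out[:8]:print(o)
E
python3 fit.py
```

```text
(np.float64(0.00014563940071204984), ((1, 1), (3, 1)), array([ 0.347 ,  0.5631,  0.345 ,  0.3068, -0.0189, -0.0271]))
(np.float64(0.00014563940071216086), ((2, 1), (3, 1)), array([ 0.347 ,  0.5631,  0.345 ,  0.3068, -0.0189, -0.0271]))
(np.float64(0.00014563940071227188), ((2, 1), (4, 1)), array([ 0.347 ,  0.5631,  0.345 ,  0.3068, -0.0189, -0.0271]))
(np.float64(0.00014563940071243842), ((1, 1), (4, 1)), array([ 0.347 ,  0.5631,  0.345 ,  0.3068, -0.0189, -0.0271]))
(np.float64(0.005168492675126757), ((3, 1), (4, 0)), array([ 0.3494,  0.5648,  0.3484,  0.3015, -0.0441,  0.0069]))
(np.float64(0.005168492675127201), ((4, 0), (4, 1)), array([ 0.3494,  0.5648,  0.3484,  0.3015,  0.0069, -0.0441]))
(np.float64(0.005484351351229044), ((3, 0), (3, 1)), array([ 3.453e-01,  5.582e-01,  3.467e-01,  2.971e-01, -2.000e-04,
       -4.320e-02]))
(np.float64(0.005484351351229544), ((3, 0), (4, 1)), array([ 3.453e-01,  5.582e-01,  3.467e-01,  2.971e-01, -2.000e-04,
       -4.320e-02]))
```

```bash
cat >> kin.py <<'E'
L=np.array([.347,.5631,.345,.3068,-.0189,-.0271])
def fk(q):
    Rs=chain(q,SG,OFF);M=[x.as_matrix() for x in Rs]
    return L[0]*np.array([0,0,1])+L[1]*M[2][:,2]+L[2]*M[4][:,2]+L[3]*M[6][:,2]+L[4]*M[2][:,1]+L[5]*M[4][:,1],Rs[-1]
FL=R.from_euler("z",np.pi)
E
python3 - <<'E'
from kin import *
from plan import ori
rng=np.random.default_rng(0)
for f in (R.identity(),FL):
 q1=np.array([1.1,1,-.5,2.2,2.8,.7,-.5]) if f is FL else np.array([.65,.6,.178,2.06,-.4,.3,-.28])
 for name,pos,yaw,leans in [("pad",[.4065,-.3405,.05],-11.3,(20,30,36)),("pre",[.326,-.324,.163],-11.3,(30,36,)),("mid",[.5,-.15,.15],0,(36,)),("start",[.55,0,.05],6.7,(30,36,)),("end",[.65,.005,.046],6.7,(30,36,42,48))]:
    for l in leans:
        S=[ik(np.array(pos),ori(yaw,l)*f,q1+rng.normal(0,.5,7)*(k>0),.08) for k in range(12)]
        S=[s for s in S if s[1]<2 and s[2]<1] or [min(S,key=lambda s:s[1]/5+s[2])]
        b=max(S,key=lambda s:np.min(np.r_[s[0]-LO,HI-s[0]]))
        print(name,l,len(S),b[0].round(2),round(b[1],1),round(b[2],1),round(np.min(np.r_[b[0]-LO,HI-b[0]]),2))
E
```

```text
pad 20 1 [ 1.42  1.38 -1.39  2.18  1.8   1.11 -2.58] 5.6 1.7 0.08
pad 30 1 [ 1.52  1.44 -1.39  2.24  1.99  1.02 -2.58] 14.2 4.3 0.08
pad 36 1 [ 1.18  0.96 -0.46  2.02 -0.92  0.12  0.15] 50.2 18.3 0.08
pre 30 1 [ 1.67  1.07 -1.39  2.37  1.75  0.74 -2.58] 15.4 4.6 0.08
pre 36 1 [ 1.74  1.11 -1.39  2.39  1.87  0.68 -2.58] 21.6 6.5 0.08
mid 36 1 [ 1.18  1.14 -1.39  2.19  1.7   0.78 -2.58] 40.3 13.3 0.08
start 30 1 [-0.04  0.87  0.02  2.   -0.92  0.12 -0.56] 48.9 18.2 0.08
start 36 1 [ 0.26  0.88 -0.37  2.    1.26  0.12 -2.58] 58.1 21.6 0.08
end 30 1 [ 0.11  0.95 -0.24  1.83  1.17  0.12 -2.58] 29.3 11.6 0.08
end 36 1 [-0.03  0.94  0.01  1.81 -0.92  0.12 -0.56] 43.7 17.5 0.08
end 42 1 [ 0.03  0.94 -0.05  1.79 -0.92  0.12 -0.52] 55.5 22.2 0.08
end 48 1 [ 0.39  1.01 -0.54  1.8   1.44  0.12 -2.58] 63.1 25.3 0.08
pad 20 12 [ 1.05  0.98 -0.57  2.23  2.39  0.41 -0.23] 0.0 0.0 0.33
pad 30 12 [ 1.27  1.14 -0.86  2.33  2.51  0.71 -0.18] 0.0 0.0 0.23
pad 36 12 [ 1.36  1.25 -0.97  2.38  2.59  0.85 -0.14] 0.0 0.0 0.18
pre 30 12 [ 1.51  0.92 -1.11  2.48  2.21  0.62  0.02] 0.0 0.0 0.08
pre 36 1 [ 1.66  1.12 -1.39  2.48  2.07  0.81  0.25] 9.6 1.9 0.08
mid 36 12 [ 0.95  1.06 -1.2   2.46  2.27  0.99 -0.27] 0.0 0.0 0.1
start 30 12 [ 0.38  1.11 -0.77  2.35  2.45  0.91 -0.66] 0.0 0.0 0.21
start 36 11 [ 0.57  1.36 -1.16  2.41  2.38  1.31 -0.37] 0.0 0.0 0.15
end 30 12 [ 0.45  1.16 -0.9   2.05  2.19  0.8  -0.25] 0.0 0.0 0.51
end 36 12 [ 0.47  1.21 -0.91  2.12  2.39  0.91 -0.39] 0.0 0.0 0.44
end 42 12 [ 0.54  1.33 -1.05  2.18  2.51  1.12 -0.35] 0.0 0.0 0.38
end 48 12 [ 0.57  1.42 -1.09  2.24  2.66  1.25 -0.36] 0.0 0.0 0.32
```

Run:
```python
from kin import *
from plan import *
from plant import r
s=sync(); q=s["q"]; print(fk(q)[0]-s["tool_pos"])
t=ik(np.array([.4065,-.3405,.16]),ori(-11.3,33)*FL,np.array([1.3,1.1,-.9,2.35,2.5,.75,-.15]),.1);print(t[0].round(2),t[1:])
prev=fk(q)[1]
for i in range(1,9):
    w=q+(t[0]-q)*i/8;p,o=fk(w);z=o.as_matrix()[:,2]
    pp=np.array([.40,-.345,.23 if i<8 else .17])
    x=ik(pp,o,w,.05)
    print(i,p.round(3),"z",z.round(2),"deg",round(np.degrees((prev.inv()*o).magnitude())),"ik",x[0].round(2),round(x[1],1),round(x[2],1),rel(pp,o));prev=o
```

```text
[-1.62308623e-05 -1.66268911e-04  3.19997840e-05]
[ 1.33  0.89 -0.94  2.35  2.37  0.53 -0.16] (np.float64(0.00015169492440968879), np.float64(4.2257186725003304e-05))
1 [ 0.336 -0.327  0.177] z [ 0.08  0.1  -0.99] deg 24 ik [ 0.63  0.61  0.11  1.89 -0.32  0.68 -0.39] 0.0 0.0 ([0.08, -0.165, -0.377], [0.0128, -0.0138, -0.0154])
2 [ 0.289 -0.316  0.154] z [-0.06  0.12 -0.99] deg 24 ik [ 0.72  0.65 -0.1   1.78 -0.01  0.83 -0.33] 0.0 0.0 ([0.158, -0.281, -0.769], [0.0128, -0.0138, -0.0154])
3 [ 0.257 -0.32   0.137] z [-0.14  0.08 -0.99] deg 24 ik [ 0.81  0.68 -0.33  1.75  0.26  0.93 -0.2 ] 0.0 0.0 ([0.216, -0.348, -1.174], [0.0128, -0.0138, -0.0154])
4 [ 0.247 -0.335  0.123] z [-0.14  0.01 -0.99] deg 24 ik [ 0.91  0.7  -0.57  1.77  0.5   0.96 -0.04] 0.0 0.0 ([0.234, -0.365, -1.588], [0.0128, -0.0138, -0.0154])
5 [ 0.261 -0.351  0.112] z [-0.07 -0.07 -1.  ] deg 24 ik [ 1.04  0.71 -0.79  1.86  0.74  0.93  0.11] 0.0 0.0 ([0.192, -0.338, -2.003], [0.0128, -0.0138, -0.0154])
6 [ 0.297 -0.361  0.111] z [ 0.09 -0.13 -0.99] deg 24 ik [ 1.18  0.72 -0.99  2.    1.01  0.83  0.25] 0.0 0.0 ([0.065, -0.276, -2.408], [0.0128, -0.0138, -0.0154])
7 [ 0.35  -0.358  0.124] z [ 0.3  -0.14 -0.94] deg 24 ik [ 1.31  0.72 -1.05  2.15  1.32  0.61  0.36] 0.0 0.0 ([-0.169, -0.194, -2.785], [0.0128, -0.0138, -0.0154])
8 [ 0.406 -0.34   0.16 ] z [ 0.53 -0.11 -0.84] deg 24 ik [ 1.35  0.86 -0.93  2.34  2.36  0.49 -0.15] 0.0 0.0 ([0.529, 0.113, 3.082], [-0.0012, -0.0095, 0.0428])
```

jog_arm(turn=[[0.04,-0.08,-0.19],[0.08,-0.165,-0.377],[0.106,-0.204,-0.508],[0.132,-0.242,-0.638],[0.158,-0.281,-0.769],[0.177,-0.303,-0.904],[0.197,-0.326,-1.039],[0.216,-0.348,-1.174],[0.222,-0.354,-1.312],[0.228,-0.359,-1.45],[0.234,-0.365,-1.588],[0.22,-0.356,-1.726],[0.206,-0.347,-1.865],[0.192,-0.338,-2.003],[0.15,-0.317,-2.138],[0.107,-0.297,-2.273],[0.065,-0.276,-2.408],[-0.013,-0.249,-2.534],[-0.091,-0.221,-2.659],[-0.169,-0.194,-2.785]], translation=[[0.006,-0.007,-0.008],[0.013,-0.014,-0.015],[0.013,-0.014,-0.015],[0.013,-0.014,-0.015],[0.013,-0.014,-0.015],[0.013,-0.014,-0.015],[0.013,-0.014,-0.015],[0.013,-0.014,-0.015],[0.013,-0.014,-0.015],[0.013,-0.014,-0.015],[0.013,-0.014,-0.015],[0.013,-0.014,-0.015],[0.013,-0.014,-0.015],[0.013,-0.014,-0.015],[0.013,-0.014,-0.015],[0.013,-0.014,-0.015],[0.013,-0.014,-0.015],[0.013,-0.014,-0.015],[0.013,-0.014,-0.015],[0.013,-0.014,-0.015]], grip=[0,0,0,0,0,0,0,0,0,0,0,0,0,0,0,0,0,0,0,0])

```text
clock: 6.55
tool_pos: [0.4002, -0.3448, 0.23]
eef_rot: [0.268, 0.948, -0.028, 0.169]
contact_force: [0.9, 0.2, -0.6]
opening: 0.996
finger_force: 0.0
```

Run:
```python
from kin import *
from plan import *
s=sync();print(s["q"].round(2),s["clock"],s["tool_pos"])
o=ori(-11.3,33)*FL
for p in ([.4065,-.3405,.17],[.4065,-.3405,.05]):
    print(rel(p,o)); x=ik(np.array(p),o,s["q"],.05);print(x[0].round(2),x[1:])
```

```text
[ 0.82  0.53 -0.24  2.18  0.47  0.11  1.21] 6.55 [ 0.40023661 -0.34477714  0.23001769]
([-0.12, -0.224, -0.329], [0.0173, 0.0046, 0.0578])
[ 1.46  1.02 -1.24  2.33  2.04  0.72  0.19] (np.float64(0.0011104595701016309), np.float64(0.00041081658497883717))
([-0.12, -0.224, -0.329], [0.0577, 0.0, 0.1707])
[ 1.44  1.35 -1.21  2.35  2.29  0.97  0.17] (np.float64(0.0009602600649775685), np.float64(0.0003584981734858189))
```

jog_arm(turn=[[-0.02,-0.04,-0.055],[-0.04,-0.075,-0.11],[-0.06,-0.112,-0.165],[-0.08,-0.15,-0.22],[-0.1,-0.187,-0.275],[-0.12,-0.224,-0.329],[-0.12,-0.224,-0.329],[-0.12,-0.224,-0.329]], translation=[[0.003,0.001,0.01],[0.006,0.002,0.02],[0.009,0.002,0.03],[0.012,0.003,0.04],[0.015,0.004,0.05],[0.0173,0.0046,0.0578],[0.0173,0.0046,0.0578],[0.0173,0.0046,0.0578]], grip=[0,0,0,0,0,0,0,0])

```text
clock: 7.55
tool_pos: [0.4044, -0.3407, 0.1679]
eef_rot: [0.099, 0.954, -0.026, 0.28]
contact_force: [-0.2, 0.6, 0.4]
opening: 0.998
finger_force: 0.0
```

Run:
```python
from kin import *
from plan import *
s=sync();print(s["q"].round(2),s["clock"],s["tool_pos"])
o=ori(-11.3,33)*FL
for p in ([.4065,-.3405,.17],[.4065,-.3405,.05]):
    print(rel(p,o)); x=ik(np.array(p),o,s["q"],.05);print(x[0].round(2),x[1:])
```

```text
[ 1.35  0.88 -0.95  2.34  2.33  0.51 -0.13] 7.55 [ 0.40436489 -0.34071645  0.16787514]
([0.0, -0.005, -0.01], [-0.0029, 0.0007, -0.0007])
[ 1.34  0.87 -0.95  2.34  2.33  0.51 -0.13] (np.float64(2.4911850198976685e-06), np.float64(7.189278249152533e-07))
([0.0, -0.005, -0.01], [0.062, -0.0, 0.1003])
[ 1.32  1.2  -0.93  2.36  2.54  0.79 -0.16] (np.float64(0.00019834157358270262), np.float64(5.9735498633545725e-05))
```

jog_arm(turn=[[0,0,0],[0,0,0],[0,0,0],[0,0,0],[0,0,0],[0,0,0],[0,0,0],[0,0,0],[0,0,0],[0,0,0],[0,0,0],[0,0,0],[0,0,0]], translation=[[0.013,0,0.02],[0.026,0,0.04],[0.039,0,0.06],[0.052,0,0.08],[0.0654,0,0.1006],[0.0654,0,0.1006],[0.0654,0,0.1006],[0.0654,0,0.1006],[0.0654,0,0.1006],[0.0654,0,0.1006],[0.0654,0,0.1006],[0.0654,0,0.1006],[0.0654,0,0.1006]], grip=[0,0,0,0,0,0,1,1,1,1,1,1,1], force=45)

```text
clock: 9.18
tool_pos: [0.4064, -0.3401, 0.0499]
eef_rot: [0.096, 0.954, -0.028, 0.282]
contact_force: [0.3, 1.7, 0.5]
opening: 0.228
finger_force: 0.7
```

Run:
```python
from kin import *
from plan import *
from h import *
json.dump([[.4065,-.3405,.05],(ori(-11.3,33)*FL).as_quat().tolist()],open(F,"w"))
s=r.get_state();print(s["q"].round(2),s["clock"],s["tool_pos"],s["finger_force"],s["opening"]*88,"rot err deg",np.degrees((load()[1].inv()*R.from_quat(s["eef_rot"])).as_rotvec()))
im=cams.snapshot("top");a=im[180:280,340:500].copy()
im=cams.snapshot("scene");b=im[270:400,250:410].copy()
cv2.imwrite("pics/g.png",cv2.resize(np.vstack([a,b])[:,:,::-1],None,fx=2.6,fy=2.6,interpolation=cv2.INTER_CUBIC))
for c in ("top","scene"): print([(d["position"].round(4) if hasattr(d["position"],"round") else d["position"],d["p"]) for d in models.place_of(c,"ruler")][:2])
```

```text
[ 1.32  1.2  -0.93  2.36  2.54  0.79 -0.16] 9.175 [ 0.40643694 -0.34009412  0.0499022 ] 0.6577450600639922 20.086438881932576 rot err deg [0.06803533 0.09309089 0.18986101]
[([0.4069, -0.3393, 0.0036], 0.66)]
[([0.4055, -0.3418, 0.0065], 0.64)]
```

View pics/g.png

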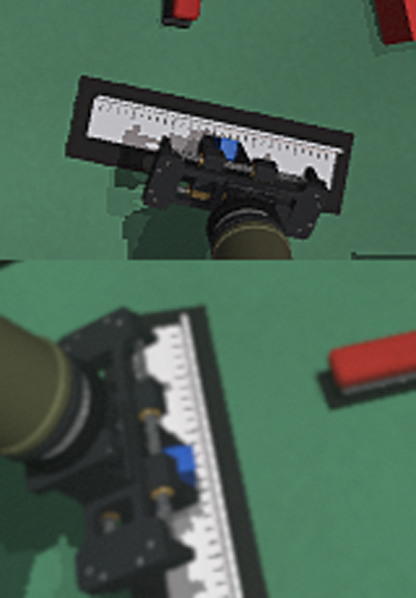

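Run:
```python
from kin import *
from plan import *
from plant import r
q=r.get_state()["q"]
S=np.array([.6847,.0093]);X=np.array([np.cos(np.radians(6.7)),np.sin(np.radians(6.7))])
st=S-.135*X; prev=load()[1]
for p,yaw in [([.4065,-.3405,.13],-11.3),([.443,-.257,.13],-7),([.479,-.173,.13],-2.5),([.515,-.09,.13],2),([*st,.13],6.7),([*st,.0475],6.7)]:
    o=ori(yaw,33)*FL; q0=q; x=ik(np.array(p),o,q,.03);q=x[0]; print(np.round(p,4),rel(p,o),q.round(2),round(x[1],1),round(x[2],1),"dq",np.abs(q-q0).max().round(2))
```

```text
[ 0.4065 -0.3405  0.13  ] ([0.0, 0.0, 0.0], [-0.0436, -0.0, -0.0671]) [ 1.34  0.99 -0.95  2.36  2.41  0.62 -0.15] 0.0 0.0 dq 0.21
[ 0.443 -0.257  0.13 ] ([-0.041, 0.0, -0.063], [-0.0599, 0.089, -0.0565]) [ 1.15  1.01 -1.02  2.44  2.38  0.79 -0.26] 0.0 0.0 dq 0.18
[ 0.479 -0.173  0.13 ] ([-0.084, -0.0, -0.129], [-0.0757, 0.1785, -0.0462]) [ 0.94  1.03 -1.06  2.47  2.33  0.91 -0.35] 0.0 0.0 dq 0.21
[ 0.515 -0.09   0.13 ] ([-0.126, -0.0, -0.195], [-0.0916, 0.2669, -0.0359]) [ 0.74  1.04 -1.09  2.45  2.27  0.98 -0.4 ] 0.0 0.0 dq 0.2
[ 0.5506 -0.0065  0.13  ] ([-0.171, -0.0, -0.263], [-0.1072, 0.3558, -0.0258]) [ 0.56  1.05 -1.1   2.37  2.2   1.   -0.4 ] 0.0 0.0 dq 0.18
[ 0.5506 -0.0065  0.0475] ([-0.171, -0.0, -0.263], [-0.0623, 0.3558, 0.0434]) [ 0.53  1.26 -1.04  2.37  2.37  1.14 -0.44] 0.0 0.0 dq 0.21
```

Feasible throughout. Lift and carry, stopping above the start line.

jog_arm(turn=[[0,0,0],[0,0,0],[0,0,0],[0,0,0],[0,0,0],[0,0,0],[0,0,0],[-0.02,0,-0.03],[-0.041,0,-0.063],[-0.062,0,-0.096],[-0.084,0,-0.129],[-0.105,0,-0.162],[-0.126,0,-0.195],[-0.15,0,-0.23],[-0.171,0,-0.263],[-0.171,0,-0.263],[-0.171,0,-0.263],[-0.171,0,-0.263]], translation=[[0,0,0],[0,0,0],[-0.005,0,-0.008],[-0.015,0,-0.023],[-0.025,0,-0.038],[-0.035,0,-0.053],[-0.0436,0,-0.0671],[-0.052,0.044,-0.062],[-0.06,0.089,-0.0565],[-0.068,0.134,-0.051],[-0.0757,0.1785,-0.0462],[-0.084,0.223,-0.041],[-0.0916,0.267,-0.0359],[-0.099,0.311,-0.031],[-0.1072,0.3558,-0.0258],[-0.1072,0.3558,-0.0258],[-0.1072,0.3558,-0.0258],[-0.1072,0.3558,-0.0258]], grip=[1,1,1,1,1,1,1,1,1,1,1,1,1,1,1,1,1,1], force=45)

```text
clock: 11.62
tool_pos: [0.5511, -0.0082, 0.1298]
eef_rot: [-0.053, 0.958, 0.016, 0.282]
contact_force: [-0.5, -0.5, -2.3]
opening: 0.224
finger_force: 45.0
```

Run:
```python
from kin import *
from plan import *
from h import *
done([-.171,0,-.263],[-.1072,.3558,-.0258]);p,o=load()
s=r.get_state();print(s["q"].round(2),s["clock"],s["tool_pos"],p,s["finger_force"],s["opening"]*88,"rot err deg",np.degrees((o.inv()*R.from_quat(s["eef_rot"])).as_rotvec()))
a=cams.snapshot("top")[100:240,220:420];b=cams.snapshot("scene")[110:310,200:470]
cv2.imwrite("pics/ga.png",cv2.resize(np.hstack([cv2.resize(a,(286,200)),b])[:,:,::-1],(800,288),interpolation=cv2.INTER_CUBIC))
```

```text
[ 0.57  1.06 -1.11  2.37  2.19  1.01 -0.39] 11.625 [ 0.5510686  -0.00815899  0.12977506] [ 0.55060098 -0.00646056  0.13002301] 44.97018925147131 19.692756668734773 rot err deg [0.15285989 0.15002649 0.24212331]
```

View pics/ga.png

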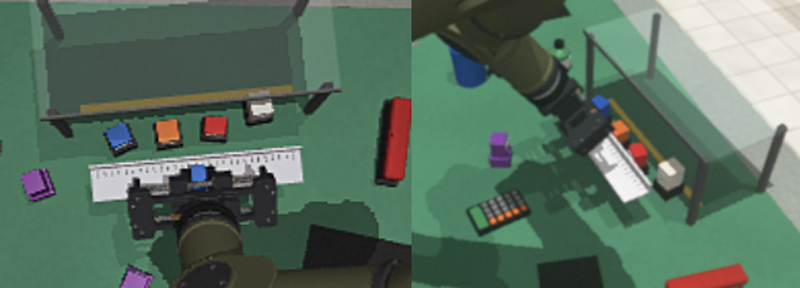

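jog_arm(turn=[[0,0,0],[0,0,0],[0,0,0],[0,0,0],[0,0,0],[0,0,0]], translation=[[0.015,0,0.023],[0.03,0,0.046],[0.038,0,0.058],[0.0449,0,0.0692],[0.0449,0,0.0692],[0.0449,0,0.0692]], grip=[1,1,1,1,1,1])

```text
clock: 12.48
tool_pos: [0.552, -0.0066, 0.0481]
eef_rot: [-0.054, 0.957, 0.017, 0.283]
contact_force: [0.0, -0.2, -2.5]
opening: 0.227
finger_force: 45.0
```

jog_arm(turn=[[0,0,0],[0,0,0],[0,0,0],[0,0,0],[0,0,0],[0,0,0],[0,0,0],[0,0,0],[0,0,0],[0,0,0],[0,0,0],[0,0,0],[0,0,0],[0,0,0],[0,0,0],[0,0,0],[0,0,0]], translation=[[-0.0042,0,0.0027],[-0.0092,0,0.006],[-0.0143,0,0.0093],[-0.0193,0,0.0125],[-0.0243,0,0.0158],[-0.0294,0,0.0191],[-0.0344,0,0.0223],[-0.0394,0,0.0256],[-0.0445,0,0.0289],[-0.0495,0,0.0321],[-0.0545,0,0.0354],[-0.0587,0,0.0381],[-0.0629,0,0.0408],[-0.0671,0,0.0436],[-0.0713,0,0.0463],[-0.0713,0,0.0463],[-0.0713,0,0.0463]], grip=[1,1,1,1,1,1,1,1,1,1,1,1,1,1,1,1,1])

```text
clock: 14.6
tool_pos: [0.637, 0.0031, 0.048]
eef_rot: [-0.054, 0.957, 0.017, 0.284]
contact_force: [-0.6, 0.1, -2.8]
opening: 0.222
finger_force: 45.0
```

```bash
cat > look.py <<'E'
from kin import *
from plan import *
from h import *
import sys
S=np.array([.6847,.0093]);ps=np.radians(6.7);X=np.array([np.cos(ps),np.sin(ps)]);Y=np.array([-X[1],X[0]])
s=r.get_state();p,o=load();t=s["tool_pos"]
print(s["clock"],"cmd",p.round(4),"TCP in shelf",((t[:2]-S)@X).round(4),((t[:2]-S)@Y).round(4),t[2].round(4),"F",s["contact_force"].round(1),"roterr",np.degrees((o.inv()*R.from_quat(s["eef_rot"])).as_rotvec()).round(2))
A=cams.snapshot("top");B=cams.snapshot("scene")
for c in ("top","scene"):
  for n in ["red","blue","orange","white"]:
    for q in (n+"_front",n):
      print(c,q,[(((np.array(d["position"])[:2]-S)@X*1000).round(1),((np.array(d["position"])[:2]-S)@Y*1000).round(1),round(d["p"],2)) for d in models.place_of(c,"stamp_"+q)][:3])
if len(sys.argv)>1:
  a=A[110:210,225:395];b=B[150:275,280:440]
  cv2.imwrite(sys.argv[1],np.hstack([cv2.resize(a,(425,312),interpolation=cv2.INTER_CUBIC),cv2.resize(b,(370,312),interpolation=cv2.INTER_CUBIC)])[:,:,::-1])
E
python3 -c "
from plan import *
done([0,0,0],[.0449,0,.0692]);done([0,0,0],[-.0713,0,.0463])"
python3 look.py pics/p1.png
```

```text
14.6 cmd [0.6351 0.0034 0.0475] TCP in shelf -0.0482 -0.0006 0.048 F [-0.6  0.1 -2.8] roterr [ 0.07 -0.02  0.2 ]
top red_front []
top red []
top blue_front [(np.float64(-247.9), np.float64(93.0), 0.71), (np.float64(-111.4), np.float64(252.0), 0.53)]
top blue [(np.float64(-106.8), np.float64(237.3), 0.57), (np.float64(-272.1), np.float64(106.9), 0.52)]
top orange_front []
top orange [(np.float64(-51.1), np.float64(-0.8), 0.49), (np.float64(-319.2), np.float64(-9.0), 0.18)]
top white_front [(np.float64(-99.3), np.float64(-308.0), 0.41)]
top white []
scene red_front [(np.float64(-8.2), np.float64(-34.1), 0.74), (np.float64(-10.3), np.float64(29.4), 0.19)]
scene red [(np.float64(3.9), np.float64(-34.2), 0.51)]
scene blue_front [(np.float64(-9.7), np.float64(99.3), 0.71), (np.float64(-254.2), np.float64(92.2), 0.71), (np.float64(9.3), np.float64(99.4), 0.48)]
scene blue [(np.float64(-263.7), np.float64(96.9), 0.86), (np.float64(11.7), np.float64(99.9), 0.55), (np.float64(-105.8), np.float64(230.3), 0.38)]
scene orange_front [(np.float64(-10.2), np.float64(-33.8), 0.69), (np.float64(-11.8), np.float64(28.7), 0.65)]
scene orange [(np.float64(10.7), np.float64(30.7), 0.44)]
scene white_front [(np.float64(-12.0), np.float64(-106.2), 0.91)]
scene white [(np.float64(5.8), np.float64(-109.7), 0.63), (np.float64(-9.9), np.float64(-31.6), 0.4), (np.float64(6.8), np.float64(-33.2), 0.32)]
```

View pics/p1.png

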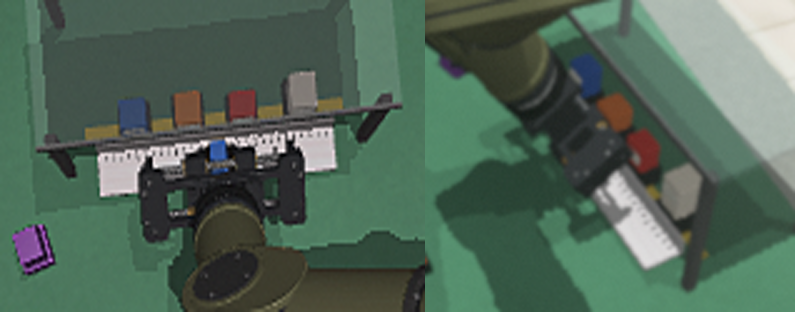

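jog_arm(turn=[[0,0,0],[0,0,0],[0,0,0],[0,0,0],[0,0,0]], translation=[[-0.0025,0,0.0016],[-0.005,0,0.0033],[-0.0072,0,0.0047],[-0.0084,0,0.0054],[-0.0084,0,0.0054]], grip=[1,1,1,1,1])

```text
clock: 16.12
tool_pos: [0.6464, 0.004, 0.0473]
eef_rot: [-0.054, 0.957, 0.016, 0.283]
contact_force: [-1.8, 0.2, -2.9]
opening: 0.224
finger_force: 45.0
```

```bash
python3 -c "
from plan import *
done([0,0,0],[-.0084,0,.0054])"
python3 look.py | grep -v top
python3 - <<'E'
from h import *
# tape visible: refit yellow in the scene picture with the lip shadow; ruler front edge vs tape in the top view
for k in range(4):
    cams.snapshot("scene")
    print([[ (np.array(d["position"])[:2]).round(4).tolist() for d in models.place_of("scene",f"stamp_{n}_front")[:1]] for n in ("red","blue","orange","white")])
E
```

```text
16.125 cmd [0.645  0.0046 0.0476] TCP in shelf -0.0387 -0.0008 0.0473 F [-1.8  0.2 -2.9] roterr [0.08 0.07 0.21]
scene red_front [(np.float64(-3.6), np.float64(-35.4), 0.55)]
scene red [(np.float64(12.9), np.float64(-35.2), 0.64), (np.float64(-41.8), np.float64(-1.7), 0.49)]
scene blue_front [(np.float64(0.7), np.float64(97.8), 0.74), (np.float64(-251.0), np.float64(90.3), 0.54), (np.float64(-105.1), np.float64(250.7), 0.53)]
scene blue [(np.float64(16.3), np.float64(99.0), 0.62), (np.float64(-267.0), np.float64(100.2), 0.61), (np.float64(-106.9), np.float64(231.7), 0.39)]
scene orange_front [(np.float64(-1.7), np.float64(28.6), 0.61)]
scene orange [(np.float64(19.2), np.float64(29.8), 0.63)]
scene white_front [(np.float64(-2.5), np.float64(-106.2), 0.55)]
scene white [(np.float64(18.1), np.float64(-112.2), 0.54)]
[[[0.6854, -0.0267]], [[0.4191, 0.0701]], [[0.6778, 0.0377]], [[0.6948, -0.0998]]]
[[[0.6899, -0.0234]], [[0.4222, 0.0718]], [[0.6797, 0.0378]], [[0.6951, -0.0975]]]
[[[0.6856, -0.0224]], [[0.6732, 0.1055]], [[0.6778, 0.0378]], [[0.6938, -0.0986]]]
[[[0.6885, -0.024]], [[0.4201, 0.0695]], [[0.6788, 0.0364]], [[0.6956, -0.1007]]]
```

jog_arm(turn=[[0,0,0],[0,0,0],[0,0,0],[0,0,0],[0,0,0],[0,0,0],[0,0,0],[0,0,0],[0,0,0],[0,0,0],[0,0,0],[0,0,0]], translation=[[-0.001,0,0.0007],[-0.0021,0,0.0014],[-0.0021,0,0.0014],[-0.0021,0,0.0014],[0.002,0,-0.0013],[0.01,0,-0.0065],[0.022,0,-0.0143],[0.036,0,-0.0234],[0.05,0,-0.0325],[0.064,0,-0.0416],[0.0755,0,-0.049],[0.0755,0,-0.049]], grip=[1,1,1,1,1,1,1,1,1,1,1,1])

```text
clock: 19.52
tool_pos: [0.5558, -0.006, 0.0474]
eef_rot: [-0.055, 0.958, 0.017, 0.282]
contact_force: [-0.7, 0.5, -2.2]
opening: 0.219
finger_force: 45.0
```

```bash
python3 -c "
from plan import *
done([0,0,0],[.0755,0,-.049])"
python3 look.py pics/p2.png
python3 - <<'E'
from h import *
S=np.array([.6847,.0093]);ps=np.radians(6.7);X=np.array([np.cos(ps),np.sin(ps)])
A={}
for k in range(5):
    for c in ("scene","top"):
        cams.snapshot(c)
        for n in ("red","blue","orange","white"):
            for d in models.place_of(c,f"stamp_{n}_front"):
                q=np.array(d["position"])[:2]-S
                if abs(q@X)<.02: A.setdefault((n,c),[]).append(((q@X)*1000,q@[-X[1],X[0]]*1000))
for k,v in A.items(): print(k,[tuple(np.round(x,1).tolist()) for x in v])
E
```

```text
19.525 cmd [ 0.5556 -0.0059  0.0476] TCP in shelf -0.1298 -0.0002 0.0474 F [-0.7  0.5 -2.2] roterr [0.   0.13 0.15]
top red_front []
top red []
top blue_front [(np.float64(-110.4), np.float64(248.8), 0.62), (np.float64(-248.7), np.float64(96.3), 0.54)]
top blue [(np.float64(-273.3), np.float64(107.2), 0.68), (np.float64(-105.9), np.float64(239.2), 0.48)]
top orange_front []
top orange []
top white_front [(np.float64(-39.9), np.float64(-7.1), 0.38)]
top white [(np.float64(-41.4), np.float64(310.3), 0.68)]
scene red_front [(np.float64(2.9), np.float64(-32.9), 0.86)]
scene red [(np.float64(18.7), np.float64(-33.2), 0.53)]
scene blue_front [(np.float64(2.0), np.float64(96.9), 0.85), (np.float64(-255.4), np.float64(90.8), 0.63)]
scene blue [(np.float64(-265.5), np.float64(100.6), 0.88), (np.float64(20.0), np.float64(99.6), 0.69), (np.float64(0.7), np.float64(-112.7), 0.24)]
scene orange_front [(np.float64(-0.1), np.float64(27.1), 0.56)]
scene orange [(np.float64(20.8), np.float64(32.0), 0.63)]
scene white_front [(np.float64(0.9), np.float64(-109.7), 0.78)]
scene white [(np.float64(17.8), np.float64(-109.1), 0.6)]
('red', 'scene') [(1.7, -33.9), (-0.6, -35.2), (-1.8, -36.3), (2.9, 27.5), (-0.1, -33.0), (2.1, -33.7), (15.1, -32.4)]
('blue', 'scene') [(-0.2, 96.5), (3.3, 96.4), (2.6, 96.8), (3.6, 99.3), (2.7, 98.1)]
('orange', 'scene') [(-0.6, 26.9), (-0.5, 29.5), (0.7, 26.6), (-3.0, 30.2), (-2.4, -34.9), (-0.1, 27.6)]
('white', 'scene') [(1.4, -108.0), (-4.6, 32.3), (-2.9, -109.1), (-1.5, -108.6)]
```

View pics/p2.png

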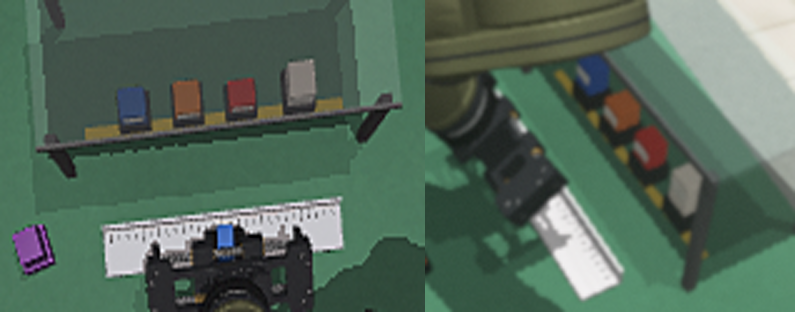

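Run:
```python
from plan import *
p,_=load()
for q,yaw in [([p[0],p[1],.13],6.7),([.515,-.09,.13],2),([.479,-.173,.13],-2.5),([.443,-.257,.13],-7),([.4065,-.3405,.13],-11.3),([.4065,-.3405,.0505],-11.3)]:
    print(rel(q,ori(yaw,33)*R.from_euler("z",np.pi)))
```

```text
([-0.0, 0.0, -0.0], [-0.0449, 0.0, -0.0691])
([0.045, 0.0, 0.068], [-0.0029, -0.0788, -0.0964])
([0.087, 0.0, 0.134], [0.0352, -0.1571, -0.1212])
([0.13, 0.0, 0.2], [0.0733, -0.2363, -0.146])
([0.171, 0.0, 0.263], [0.1119, -0.315, -0.171])
([0.171, 0.0, 0.263], [0.1552, -0.315, -0.1044])
```

jog_arm(turn=[[0,0,0],[0,0,0],[0,0,0],[0,0,0],[0.022,0,0.034],[0.045,0,0.068],[0.066,0,0.101],[0.087,0,0.134],[0.108,0,0.167],[0.13,0,0.2],[0.15,0,0.231],[0.171,0,0.263],[0.171,0,0.263],[0.171,0,0.263],[0.171,0,0.263],[0.171,0,0.263]], translation=[[-0.011,0,-0.017],[-0.022,0,-0.034],[-0.034,0,-0.052],[-0.0449,0,-0.0691],[-0.024,-0.0394,-0.0828],[-0.0029,-0.0788,-0.0964],[0.016,-0.118,-0.1088],[0.0352,-0.1571,-0.1212],[0.0542,-0.1967,-0.1336],[0.0733,-0.2363,-0.146],[0.0926,-0.2756,-0.1585],[0.1119,-0.315,-0.171],[0.1119,-0.315,-0.171],[0.1119,-0.315,-0.171],[0.127,-0.315,-0.148],[0.142,-0.315,-0.125]], grip=[1,1,1,1,1,1,1,1,1,1,1,1,1,1,1,1])

```text
clock: 24.92
tool_pos: [0.4076, -0.3387, 0.0749]
eef_rot: [0.094, 0.954, -0.028, 0.283]
contact_force: [0.3, -0.5, -4.0]
opening: 0.224
finger_force: 45.0
```

Run:
```python
from plan import *
from plant import r
done([.171,0,.263],[.142,-.315,-.125]);s=r.get_state();p,o=load()
print(s["clock"],s["tool_pos"],p,np.degrees((o.inv()*R.from_quat(s["eef_rot"])).as_rotvec()))
o=ori(-11.3,33)*R.from_euler("z",np.pi)
for z in (.0505,.0495): print(rel([.4065,-.3405,z],o))
```

```text
24.925 [ 0.40763098 -0.33866574  0.07491228] [ 0.40629893 -0.3404852   0.07499249] [-0.02638317  0.00291626  0.01990727]
([0.0, 0.0, -0.0], [0.0132, 0.0, 0.0207])
([0.0, 0.0, -0.0], [0.0137, 0.0, 0.0215])
```

Lower onto the pad and release, then back off a little.

jog_arm(turn=[[0,0,0],[0,0,0],[0,0,0],[0,0,0],[0,0,0],[0,0,0],[0,0,0],[0,0,0],[0,0,0],[0,0,0],[0,0,0],[0,0,0]], translation=[[0.004,0,0.006],[0.008,0,0.012],[0.011,0,0.017],[0.0134,0,0.021],[0.0134,0,0.021],[0.0134,0,0.021],[0.0134,0,0.021],[0.0134,0,0.021],[0.0134,0,0.021],[0.0134,0,0.021],[0.0134,0,0.021],[0.0134,0,0.021]], grip=[1,1,1,1,1,1,0.6,0.3,0,0,0,0])

```text
clock: 26.42
tool_pos: [0.4065, -0.3402, 0.05]
eef_rot: [0.096, 0.954, -0.028, 0.282]
contact_force: [0.3, 0.4, -0.7]
opening: 0.88
finger_force: 0.0
```

jog_arm(turn=[[0,0,0],[0,0,0],[0,0,0],[0,0,0],[0,0,0],[0,0,0],[0,0,0],[0,0,0]], translation=[[-0.008,0,-0.0126],[-0.022,0,-0.034],[-0.038,0,-0.059],[-0.054,0,-0.083],[-0.068,0,-0.105],[-0.0817,0,-0.1258],[-0.0817,0,-0.1258],[-0.0817,0,-0.1258]], grip=[0,0,0,0,0,0,0,0])

```text
clock: 27.42
tool_pos: [0.4063, -0.3403, 0.1994]
eef_rot: [0.096, 0.954, -0.028, 0.281]
contact_force: [-0.8, 0.0, -0.7]
opening: 0.997
finger_force: 0.0
```

Run:
```python
from h import *
a=cams.snapshot("top");b=cams.snapshot("scene")
for c in ("top","scene"):
    print([(np.array(d["position"]).round(4).tolist(),round(d["p"],2)) for d in models.place_of(c,"ruler")][:1],[(np.array(d["position"]).round(4).tolist(),round(d["p"],2)) for d in models.place_of(c,"pad")][:1])
S=np.array([.6847,.0093]);ps=np.radians(6.7);X=np.array([np.cos(ps),np.sin(ps)])
for n in ("red","blue","orange","white"):
    print(n,[np.round(((np.array(d["position"])[:2]-S)@X)*1000,1) for d in models.place_of("scene",f"stamp_{n}_front")][:2])
# refit tape
px=seg(b,(15,90,60),(32,255,255),(300,130,420,260));g=ground("scene",px)[:,:2];g=g[np.abs(g[:,0]-.69)<.05]
d=(g-S)@X*1000;print("tape perp",np.percentile(d,[3,10,50,90,97]).round(1),len(d))
cv2.imwrite("pics/f.png",cv2.resize(np.hstack([a[110:290,220:500],b[150:400,280:440][:180]])[:,:,::-1],(800,327),interpolation=cv2.INTER_CUBIC))
s=r.get_state();print(s["clock"],s["contact_force"],s["opening"],s["tool_pos"])
```

```text
[([0.4063, -0.3408, 0.0057], 0.64)] [([0.4135, -0.3406, -0.0012], 0.82)]
[([0.4063, -0.3433, 0.0039], 0.76)] [([0.4124, -0.34, 0.0034], 0.82)]
red [np.float64(2.0)]
blue [np.float64(-258.2), np.float64(1.9)]
orange [np.float64(-1.4)]
white [np.float64(0.7), np.float64(-233.1)]
tape perp [ 0.7  2.1  7.  12.5 29.9] 155
27.925 [ 0.39196674 -0.79118942  0.48268995] 0.9973085435668517 [ 0.40667827 -0.34028208  0.1998358 ]
```

View pics/f.png

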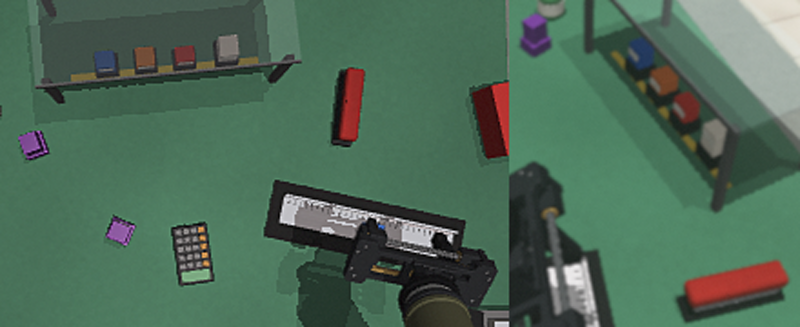

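The picture shows the ruler lying along its pad at (365,215). The four stamps stand in a straight row on the tape from (105,62) to (228,48). The fronts measure within about 2 mm of the tape's near edge.

```bash
python3 -c "
from plant import r
print(r.finish_job())"
```

```text
the job is handed in; nothing more can be done
None
```

The job is handed in, with no verdict reported back: the four stamps stand square on the near edge of the tape (fronts measured within about 2 mm of it), and the ruler lies released on its pad.

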